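# Pop the touch-latch lid of the blue parts case

### The arm

A 6-joint arm with a two-finger parallel gripper is mounted at the origin on the work surface. World frame = base frame: x ahead of the robot, y to its left, z up, the work surface at z = 0. Lengths are in m, angles in rad, forces in N, time in s.
With the tool pointing down it reaches from about 0.325 to 0.9 m from the base axis. Payload 3.5 kg.
Tool frame: the origin (TCP) lies at the very end of the fingers, on their centre line; the grasp point (between the pads) lies 19 mm behind it; z points along the fingers, y is the line along which they close (so a half turn about z gives the same grasp; the last joint's range is limited). The gripper opens to 85 mm and grips with 20 to 120 N. Pads are 22 mm wide; open, the fingers measure 114 mm over their backs; the gripper's body (76 mm by 85 mm) begins 54 mm behind the grasp point. The pads swing forward as they close: fully open they stand 13 mm farther back than shut.
Start: joints at [1.208, 0.276, -0.026, 1.268, 0, 1.467], TCP at [0.161, 0.604, 0.231] pointing down, gripper open.
Joint ranges: [-3.12, 3.12], [-0.85, 1.88], [-1.08, 1.24], [-1.95, 2.15], [-1.57, 1.53], [-3.14, 3.14]. Speed limits (rad/s): [2.57, 2.57, 3.14, 3.14, 3.14, 3.14].

### API

Orientations are given as [roll, pitch, yaw] about the fixed x, y, z axes, in that order (R = Rz(yaw) Ry(pitch) Rx(roll)).
In Python, from station import manip, planner, capture, job gives the robot as it stands. The module is installed in compiled form; this text tells all that it offers. Calls block until the motion is done:
- manip.move_pose(position, orientation): joint-space move of the TCP to a pose.
- manip.servo_line(position, frame=None, vel=0.15, max_force=None): straight line of the TCP; frame=None keeps the orientation; vel is the mean speed in m/s. With max_force (N) it stops when the force on the tool has changed by that much, and returns True; else False.
- manip.move_joints(angles): joint-space move.
- manip.move_gripper(opening, strength=None): opening from 0.0 (shut) to 1.0 (fully open); strength is the grip in N (None keeps the last); returns when the fingers have stopped.
- manip.hold(seconds).
- planner.inverse_kinematics(position, orientation): joint angles nearest the present ones, or None.
- capture(name): name is "scene" or "top"; returns a dict with "color" (384x512x3 uint8, blue, green, red), "depth" (384x512 float32, m along the optical axis (not along the pixel's ray), 0 where there is no reading), "fx", "fy", "cx", "cy" (pixels), "distortion" ([k1, k2, p1, p2, k3] as OpenCV has them; the pictures are not rectified), "world_from_camera" (4x4, takes a point from camera to world coordinates). Camera axes: x right, y down, z forward; pixel columns grow to the right and rows downward; lengths in m; the calibration is good to about 2 mm. A picture is of the moment at which its call begins.
A pose or a line that the arm cannot do raises manip.MotionError and nothing moves.
- job.job_done(): hands the job in; it is judged then, once.
Readings, each from a call of its own:
- manip.get_t(): time.
- manip.get_joint_positions(): joint angles.
- manip.get_qvel(): joint speeds.
- manip.get_joint_efforts(): joint torques, N m.
- manip.get_eef_pos(): TCP position.
- manip.get_ee_rot(): TCP orientation.
- manip.get_force(): force on the tool from outside, world axes, zero at the start.
- manip.get_torque(): the same for the moment, N m.
- manip.get_grip_width(): opening from 0.0 (shut) to 1.0 (fully open).
- manip.get_finger_force(): force on a finger pad.
Only numpy, scipy, OpenCV 4.12 (cv2) and the standard library are available. Lean on these libraries where they do the work, as an engineer would, in place of code of your own. Each camera call takes 0.05 s, during which the arm holds its last target. There are 200 camera calls.

### The job

Push the small green-and-white carton off the blue lid so that it stands wholly on the black rubber deck of the same case, sliding it without picking it up or tipping it. Then press the blue lid down at its white dot until the catch lets go, and take the hand away so that the lid springs up ajar by itself. Leave the red-lidded case shut and everything else where it is.

Things in the scene. Friction and masses are not known exactly. Their poses are not given: they have to be found in the camera images.
- blue_case: Grey parts case, blue lid, fixed to the bench, 170 mm (x) by 275 (y), 80 high, on a plinth of 0 to 28 mm. Origin: centre of its underside (plinth top); x points from the lid's front edge to its hinge, y from deck to lid, z up. Lid: x = -74 to +75 mm, y = +3 to +129, 6 mm thick, top at z = 81.5. The other half is a black rubber deck, top at z = 80.
- blue_lid (a joint): Angle (rad) of the blue lid about its hinge (along y, at x = +75, z = 75.5 mm of the case). 0 shut, negative pressed in (stop -0.05), positive open. A spring pushes it up against a touch catch. Pressed in to -0.03 (4 mm and 4 to 5 N at the white dot), the catch lets go for good; once released the lid rises by itself in 0.5 s to about 0.41 (front edge 60 mm up). It cannot be latched again.
- blue_lid_mark (a point): Centre of the white 20 mm dot on the top surface of the blue lid, 19 mm in from its front edge, over the catch: the place to press. With the lid shut it lies at x = -55, y = +66, z = +81.5 mm of the case; it moves with the lid.
- blue_deck (a point): Centre of the black rubber deck of the blue-lidded case, on its top surface, at y = -67 mm of the case. The deck covers x = -80 to +80, y = -135 to 0 mm of the case; a kerb 5 mm wide, 10 mm higher than the deck, runs along its three outer sides, none towards the lid.
- carton: Small closed carton, white with a green band, 56 x 56 mm and 50 high, about 0.2 kg, standing on the blue lid at the start. Origin: centre of its underside, z up.
- red_case: Grey parts case, red lid, fixed to the bench, 170 mm (x) by 275 (y), 80 high, on a plinth of 0 to 28 mm. Origin: centre of its underside (plinth top); x points from the lid's front edge to its hinge, y from deck to lid, z up. Lid: x = -74 to +75 mm, y = +3 to +129, 6 mm thick, top at z = 81.5. The other half is a black rubber deck, top at z = 80.
- red_lid (a joint): Angle (rad) of the red lid about its hinge (along y, at x = +75, z = 75.5 mm of the case). 0 shut, negative pressed in (stop -0.05), positive open. A spring pushes it up against a touch catch. Pressed in to -0.03 (4 mm and 4 to 5 N at the white dot), the catch lets go for good; once released the lid rises by itself in 0.5 s to about 0.41 (front edge 60 mm up). It cannot be latched again.
- jar: Closed jar, 48 mm in diameter, 60 high, standing on the red lid. Origin: centre of its underside.
- tape: Yellow tape roll lying flat, 70 mm outer diameter, 25 high. Origin: centre of its underside.
- driver: Screwdriver lying on the bench to the left of the cases, about 200 mm long and 26 thick. Origin: under its middle; x along it, handle to -x.
- contactor: White and black contactor, 50 x 36 mm, 60 high, on the bench behind the cases. Origin: centre of its underside.
- relay_box: Red box, 60 x 90 mm, 45 high, on the bench behind the cases. Origin: centre of its underside.
- screw_bin: Open blue bin of brass screws, 130 x 100 mm, 65 high, on the bench to the right of the cases. Origin: centre of its underside.
Not all that is in view belongs to the job. Leave any orange or purple look-alike of the carton alone.

How it is judged:
On the way, in this order (a step that is already met when the one before it is completed fails the run):
1. the carton stands on the deck, clear of the lid, the lid still shut (y of carton in the frame of blue_case between -0.115 and -0.024 m and x of carton in the frame of blue_case between -0.06 and 0.06 m and z of carton in the frame of blue_case between 0.076 and 0.086 m and angle between carton's own z axis and vertical below 0.1 rad and value of joint blue_lid below 0.03 rad), for 0.2 s.
2. the fingers press the blue lid in past its catch (value of joint blue_lid below -0.025 rad and contact force between the fingers and blue_case above 1 N), for 0.02 s.
3. the blue lid has sprung ajar (value of joint blue_lid above 0.3 rad), for 0.2 s.
At the end, for the whole second after the job is handed in: Blue lid at rest ajar (0.3 to 0.6 rad). Carton upright (within 0.1 rad) and at rest on the deck of the blue case, its centre at y between -24 and -115 mm and x within 60 mm of the case's middle, underside within 6 mm of the deck. Red lid shut (y of carton in the frame of blue_case between -0.115 and -0.024 m and x of carton in the frame of blue_case between -0.06 and 0.06 m and z of carton in the frame of blue_case between 0.076 and 0.086 m and angle between carton's own z axis and vertical below 0.1 rad and value of joint blue_lid between 0.3 and 0.6 rad and linear speed of carton below 0.02 m/s and value of joint red_lid between -0.02 and 0.03 rad); the robot touches nothing.
It fails at once if the carton is picked up (raised about 2 cm) (z of carton in the frame of blue_case above 0.1 m).
It fails at once if the carton is tipped over or falls off the case (angle between carton's own z axis and vertical above 0.5 rad or z of carton in the frame of blue_case below 0.06 m).
It fails at once if the red lid is opened or pressed in (value of joint red_lid above 0.05 rad or value of joint red_lid below -0.025 rad).
It fails at once if a bystander is moved more than 3 cm (distance of any of jar, tape, driver, contactor, relay_box, screw_bin from where it was at the start of the episode above 0.03 m).
It also fails if it takes over 42 s, if anything falls off the work surface, if the arm or the gripper's body presses on something with over 40 N, if the wrist force passes 120 N, or if a joint passes its speed limit or range.

## Working session

There is one attempt and no reset: what is moved stays moved. The work goes in short steps, each a Python script; the robot and the scene stay as the last script left them, time stands still between calls to the robot, and variables do not carry over. Pictures are saved under pics/ and viewed, at most 10 in all, crops included, and the job is handed in when it is done.

```bash
mkdir -p pics; cat > h.py <<'E'
import numpy as np, cv2
from station import manip, planner, capture, job
def pts(c):
    "world xyz for every pixel, from depth"
    h,w=c["depth"].shape
    K=np.array([[c["fx"],0,c["cx"]],[0,c["fy"],c["cy"]],[0,0,1]])
    uv=np.stack(np.meshgrid(np.arange(w),np.arange(h)),-1).reshape(-1,1,2).astype(np.float64)
    n=cv2.undistortPoints(uv,K,np.array(c["distortion"],float)).reshape(h,w,2)
    d=c["depth"].astype(float)
    P=np.dstack([n*d[...,None],d])
    T=np.array(c["world_from_camera"])
    W=P@T[:3,:3].T+T[:3,3]; W[d==0]=np.nan
    return W
E
python3 - <<'E'
from h import *
import pickle
cs={n:capture(n) for n in("top","scene")}
pickle.dump(cs,open("c0.pkl","wb"))
for n,c in cs.items():
    cv2.imwrite(f"pics/{n}0.png",c["color"]); print(n,np.array(c["world_from_camera"]).round(3).tolist())
E
```

```text
top [[-0.005, -0.992, 0.129, 0.42], [-1.0, 0.007, 0.014, -0.024], [-0.014, -0.129, -0.992, 1.374], [0.0, 0.0, 0.0, 1.0]]
scene [[-0.385, 0.529, -0.756, 1.532], [0.923, 0.2, -0.33, 0.394], [-0.024, -0.825, -0.565, 0.826], [0.0, 0.0, 0.0, 1.0]]
```

View pics/top0.png

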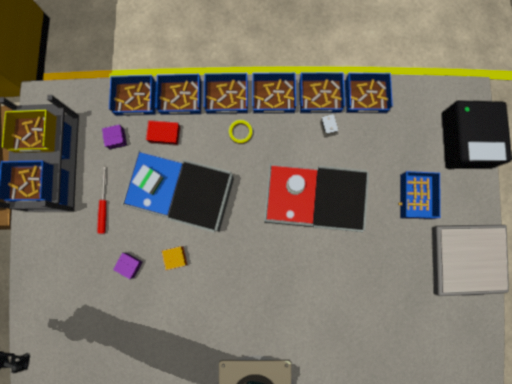

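View pics/scene0.png

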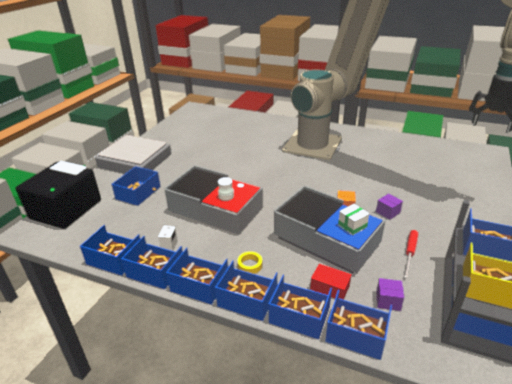

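The top view shows the blue lid (cols 125–180, rows 153–215) with its white dot at (147,202), the carton at (148,179) and the blue case's deck around (203,194). The scene view confirms the layout, with the carton upright on the blue lid.

```bash
cat > meas.py <<'E'
from h import *
def measure(c,save=None):
    W=pts(c); hsv=cv2.cvtColor(c["color"],cv2.COLOR_BGR2HSV); H,S,V=cv2.split(hsv)
    roi=np.zeros(H.shape,bool); roi[145:235,118:245]=True
    out={}
    blue=roi&(H>100)&(H<125)&(S>120)&(V>70)
    z=np.nanmedian(W[blue][:,2]); out["zlid"]=z
    # lid + deck outline: everything near the lid height, in plane
    top=roi&(abs(W[...,2]-z)<0.02)&(W[...,2]>0.06)
    dark=roi&(V<70)&(abs(W[...,2]-z)<0.008)
    out["zdeck"]=np.nanmedian(W[dark][:,2])
    r=lambda m:cv2.minAreaRect(W[m][:,:2].astype(np.float32)*1000)
    m=cv2.morphologyEx(dark.astype(np.uint8),cv2.MORPH_OPEN,np.ones((3,3)))>0
    out["deck"]=r(m)
    b=cv2.morphologyEx(blue.astype(np.uint8),cv2.MORPH_OPEN,np.ones((3,3)))>0
    out["lid"]=r(b)
    ct=roi&(W[...,2]>z+0.035)&(W[...,2]<z+0.065)
    out["ztop"]=np.nanmedian(W[ct][:,2]); out["carton"]=r(ct); out["carton_n"]=ct.sum()
    out["carton_mean"]=np.nanmean(W[ct],0)
    wh=roi&(S<70)&(V>150)&(abs(W[...,2]-z)<0.01)
    n,l,st,ce=cv2.connectedComponentsWithStats(wh.astype(np.uint8))
    out["white"]=[(st[i,4],ce[i].round(1).tolist(),np.nanmean(W[l==i],0).round(4).tolist()) for i in range(1,n) if st[i,4]>6]
    return out
E
python3 - <<'E'
from meas import *
import pickle
c=pickle.load(open("c0.pkl","rb"))["top"]
for k,v in measure(c).items(): print(k,v)
W=pts(c);print(W[240,60],W[194,203])
cv2.imwrite("pics/crop0.png",cv2.resize(c["color"][140:240,100:250],None,fx=5,fy=5,interpolation=cv2.INTER_CUBIC))
E
```

```text
zlid 0.09651653521274883
zdeck 0.09506587214983964
deck ((568.1884765625, 150.2987060546875), (132.04611206054688, 157.3543701171875), 74.73544311523438)
lid ((602.9766235351562, 278.2076721191406), (129.49288940429688, 148.95333862304688), 73.98971557617188)
ztop 0.14623581773161898
carton ((606.8429565429688, 284.9505310058594), (58.11410903930664, 55.30109786987305), 56.5786018371582)
carton_n 441
carton_mean [0.60663764 0.28292833 0.14592047]
white [(np.int32(33), [146.7, 201.9], [0.5496, 0.2925, 0.0975])]
[0.44545745 0.58125851 0.00299093] [0.57127151 0.13789865 0.09094977]
```

View pics/crop0.png

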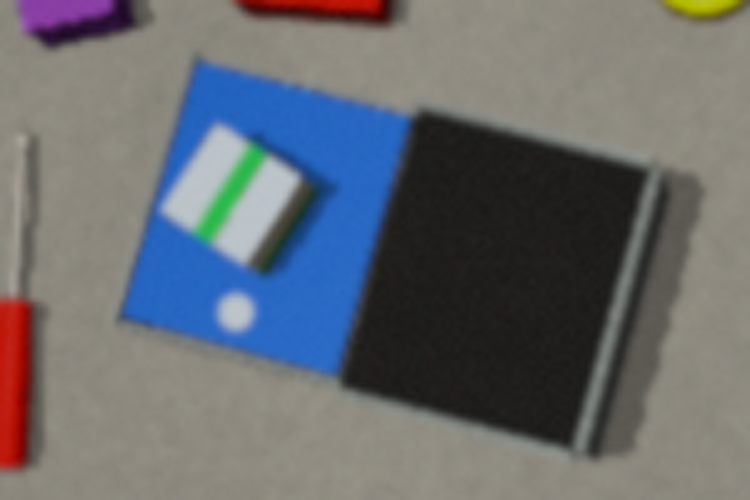

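```bash
cat >> h.py <<'E'
CY=np.radians(-15.6); O=np.array([0.5846,0.2144]); ZL=0.097
def w(x,y,z): # case-frame mm, z mm above lid
    c,s=np.cos(CY),np.sin(CY)
    return [O[0]+(c*x-s*y)/1000, O[1]+(s*x+c*y)/1000, ZL+z/1000]
E
python3 - <<'E'
from h import *
print(manip.get_ee_rot(),manip.get_t())
q0=np.array(manip.get_joint_positions())
a=np.radians(-33.4)          # carton yaw
c=np.array([0.6067,0.2840]); n=np.array([-np.sin(a),np.cos(a)])
pre=c+n*0.062
best=None
for k in (1,-1):
    o=[np.pi,0,a+k*np.pi/2]; q=planner.inverse_kinematics([*pre,ZL+.12],o)
    print(k,None if q is None else np.round(q,2))
    if q is not None and (best is None or abs(q[5])<abs(best[1][5])): best=(k,q,o)
k,q,o=best; print(k)
manip.move_gripper(0.25)
manip.move_pose([*pre,ZL+.12],o)
manip.servo_line([*pre,ZL+.016])
print("down",manip.get_eef_pos(),manip.get_force())
d=c+n*0.046
print(manip.servo_line([*d,ZL+.016],vel=.04,max_force=12),manip.get_eef_pos(),manip.get_force(),manip.get_t())
x=capture("top");cv2.imwrite("pics/crop1.png",cv2.resize(x["color"][140:240,100:250],None,fx=5,fy=5,interpolation=cv2.INTER_CUBIC))
x=capture("scene");cv2.imwrite("pics/crop2.png",cv2.resize(x["color"][180:270,260:420],None,fx=5,fy=5,interpolation=cv2.INTER_CUBIC))
E
```

```text
[-3.13960686e+00 -2.05832869e-04  2.88178725e+00] 0.1
1 [0.39 0.46 0.2  1.31 0.   2.55]
-1 [ 0.39  0.46  0.2   1.31  0.   -0.59]
-1
down [0.64153085 0.33625521 0.11412326] [0.32965967 0.28647511 0.94960435]
False [0.6320115  0.32217413 0.11324002] [-0.69368783 -0.6963921  -0.33875436] 4.1
```

View pics/crop2.png

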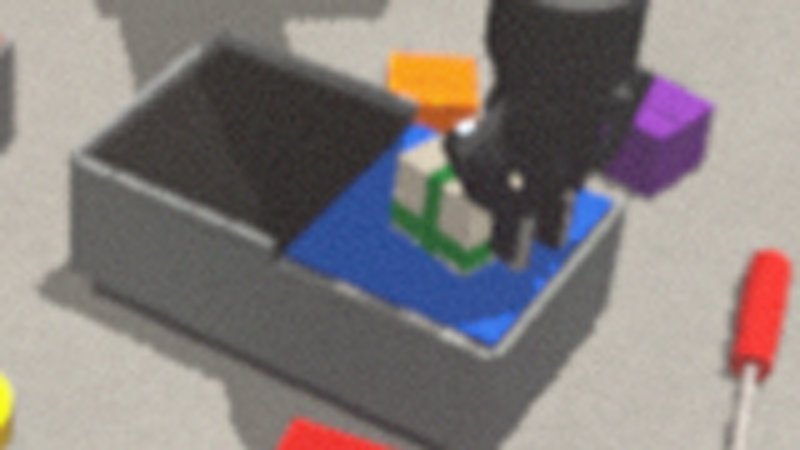

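The fingertips stand just behind the carton's rear face, above the lid (crop ≈ (540,240)), and the carton is upright. Next I push it and turn it square to the case.

```bash
python3 - <<'E'
from h import *
from meas import measure
o=[np.pi,0,CY-np.pi/2]
try: print(manip.servo_line(w(2,65,16),o,vel=.05,max_force=15),manip.get_force(),manip.get_ee_rot())
except TypeError as e: print(e); raise SystemExit
print(manip.servo_line(w(2,-27,16),vel=.05,max_force=15),manip.get_eef_pos(),manip.get_force())
manip.servo_line(w(2,-5,16),vel=.1)
manip.servo_line(w(2,10,110),vel=.2)
manip.move_gripper(0.0)
manip.move_pose(w(-55,100,110),o)
print(manip.get_t())
x=capture("top");cv2.imwrite("pics/crop3.png",cv2.resize(x["color"][140:240,100:250],None,fx=5,fy=5,interpolation=cv2.INTER_CUBIC))
for k,v in measure(x).items(): print(k,v)
x=capture("scene");cv2.imwrite("pics/crop4.png",cv2.resize(x["color"][170:270,250:410],None,fx=5,fy=5,interpolation=cv2.INTER_CUBIC))
E
```

```text
False [-0.36300339  0.16041294 -0.36269524] [-3.14127590e+00 -4.49691463e-05 -1.84312852e+00]
False [0.5793281  0.18790583 0.1130413 ] [0.71625679 0.04565315 0.34072881]
9.2583
zlid 0.09643953812230965
zdeck 0.09514691480886261
deck ((567.4779052734375, 150.6778564453125), (132.2784423828125, 159.1903839111328), 74.85162353515625)
lid ((603.5591430664062, 278.37408447265625), (128.66165161132812, 148.8806915283203), 74.5342025756836)
ztop 0.14503349749234973
carton ((568.8449096679688, 151.81536865234375), (56.298946380615234, 56.00828170776367), 73.80592346191406)
carton_n 473
carton_mean [0.56843457 0.15142433 0.14476752]
white [(np.int32(38), [146.8, 202.1], [0.5491, 0.2923, 0.0976])]
```

View pics/crop4.png

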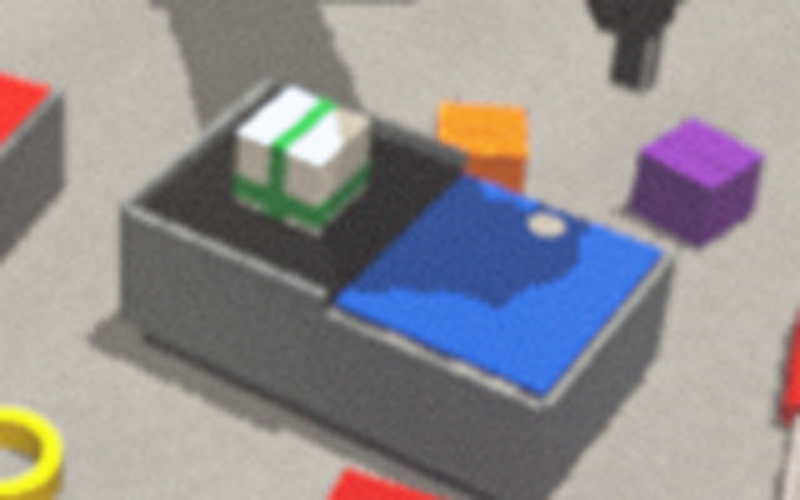

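View pics/crop3.png

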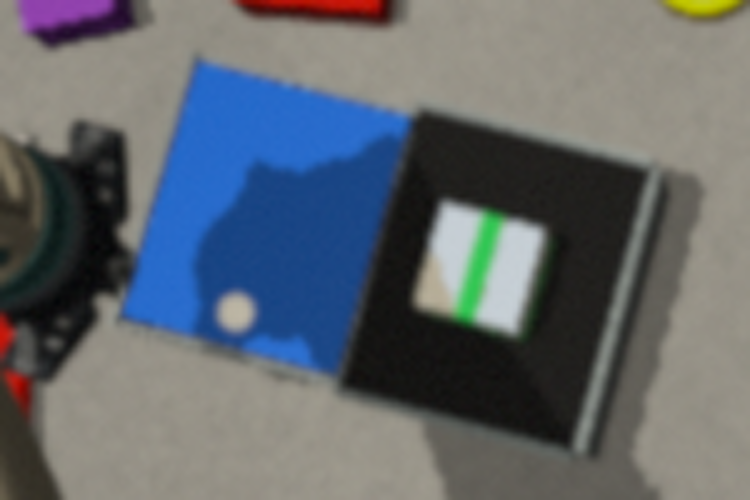

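The carton stands square near the middle of the deck (crop 3 at about (480,268), roughly case (1,-64) mm). The lid is shut and the dot is at crop (236,312), so I press there next.

```bash
python3 - <<'E'
from h import *
o=[np.pi,0,CY-np.pi/2]
d=np.array([0.5494,0.2924])
manip.move_pose([*d,ZL+.06],o)
manip.servo_line([*d,ZL+.006],vel=.1)
print(manip.get_eef_pos(),manip.get_force())
print(manip.servo_line([*d,ZL-.010],vel=.02,max_force=14),manip.get_eef_pos(),manip.get_force())
manip.hold(.1)
manip.servo_line([*d,ZL+.16],vel=.3)
manip.hold(1.)
x=capture("scene");cv2.imwrite("pics/crop5.png",cv2.resize(x["color"][150:270,230:420],None,fx=4,fy=4,interpolation=cv2.INTER_CUBIC))
print(manip.get_t(),manip.get_force())
E
```

```text
[0.54997287 0.29279789 0.10357864] [0.2858885  0.37295183 0.64225577]
True [0.54971477 0.29260838 0.08969001] [-1.39231138  0.2521145   4.78188163]
12.975 [-0.10940321  0.55716673  0.01969426]
```

View pics/crop5.png

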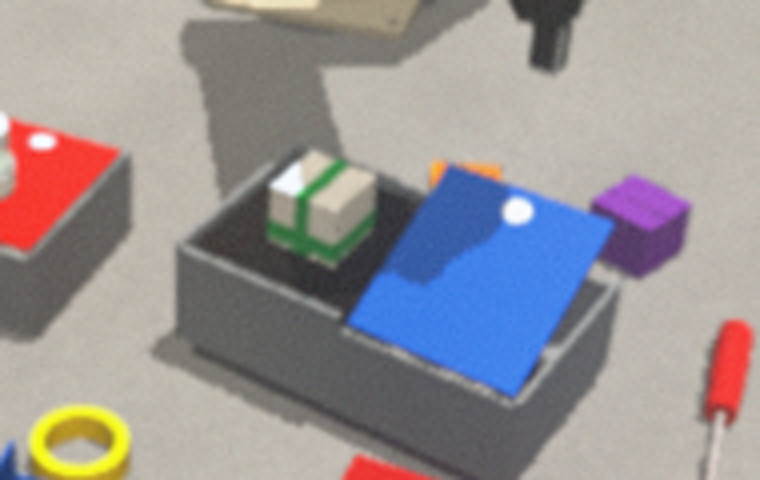

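The lid stands ajar with its dot raised at crop (517,210). The carton is upright on the deck at (322,208) and the hand is clear.

```bash
python3 -c "
from h import *
print(job.job_done())"
```

```text
the job is handed in; nothing more can be done
None
```

The carton was slid onto the deck and stands upright there, the blue lid was pressed at its dot and sprang ajar by itself, and I handed the job in after about 13 s of robot time; the hand-in call returned no verdict.

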